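Hold the sprung hatch of a fly screen at 50 degrees for its stay

ROBOT

A 7-joint arm with a two-finger parallel gripper is mounted at the origin on a cart in front of the work surface, level with it; the furniture and walls round the work are solid. World frame = base frame: x ahead of the robot, y to its left, z up, the work surface at z = 0. Lengths are in m, angles in rad, forces in N, time in s.
With the tool pointing down it reaches from about 0.4 to 0.85 m from the base axis. Payload 10.4 kg.
Tool frame: the origin (TCP) lies between the finger pads; the fingertips stand 19 mm ahead of it and the grasp point (between the pads) is the TCP; z points along the fingers, x is the direction in which the jaws open and shut, and the axes are right-handed (so a half turn about z gives the same grasp; the last joint's range is limited). The gripper opens to 87 mm and grips with 3 to 60 N. Pads are 19 mm wide; open, the fingers measure 117 mm over their backs; the gripper's body (75 mm by 190 mm) begins 51 mm behind the grasp point.
Start: joints at [1.092, 0.332, -0.065, 1.46, 0.022, 1.35, -0.088], TCP at [0.275, -0.561, 0.242] pointing down, gripper open.
Joint ranges: [-2.6, 2.6], [-0.5, 2.12], [-1.47, 1.34], [0.16, 2.42], [-1.27, 4.41], [0.06, 2.06], [-2.6, 2.6]. Speed limits (rad/s): [2.22, 2.22, 2.79, 2.79, 3.14, 3.14, 3.14].

INTERFACE

Orientations are given as a unit quaternion [x, y, z, w].
In Python, from bench import * gives the robot as it stands.
- The arm moves only by the tool step_arm, never from a script. Its argument "commands" is a list of rows, each a list of 6 numbers: the shift along the tool's x, y, z in m, then the turn, a rotation vector about the tool's x, y, z in rad. In form: [[tx, ty, tz, rx, ry, rz], ...]. A call has 1 to 12 rows; each row shifts and turns the commanded pose from where the row before left it, along the tool's axes as they then stand; what a row does not reach is not made up. A row lasts 1/10 s, in which the tool goes at most 50 mm and 8.59 degrees, less where a joint would pass 70% of its speed; a pose out of reach is approached as far as the arm can. A call with a gripper value outside its range is refused whole. "gripper" is the opening, from 0 (shut) to 1 (fully open), set as the call begins (left out, the last holds). The fingers move at their own pace and stop on an object; "grip_force" is the grip in N (left out, the last holds). Time passes only in rows, so rows that do not move let the fingers close. It gives the time, the measured TCP pose, the force and the opening at its end, in the units of the state.
- read_state(): the state, without advancing time (a new reading comes with each control period).
- camera(name): name is "side" or "top"; returns the picture (384x512x3 uint8, red, green, blue); there is no depth.
- get_calibration(name): a dict with "fx", "fy", "cx", "cy" (pixels), "R" (3x3) and "t" (3): a world point X has camera coordinates R X + t. Camera axes: x right, y down, z forward; pixel columns grow to the right and rows downward; lengths in m; the calibration is good to about 2 mm. A picture is of the moment at which its call begins. get_calibration takes no time and is no camera call.
- close_job(): hands the job in, once; it reports no verdict.
The state is a dict: "time": time; "joint_positions": joint angles; "joint_vel": joint speeds; "joint_torque": joint torques, N m; "ee_pos": TCP position; "eef_rot": TCP orientation; "ft_force": force on the tool from outside, world axes, zero at the start; "torque": the same for the moment, N m; "width": finger opening in m.
Only numpy, scipy, OpenCV 4.12 (cv2) and the standard library are available. Lean on these libraries where they do the work, as an engineer would, in place of code of your own. Each camera call takes 0.05 s, during which the arm holds its last target. There are 200 camera calls.

TASK

The glue under the middle rail of this fly-screen hatch has set and I want to screw its stay on: take the pine block that weighs the hatch down off it and lay it on the table clear of the frame, and draw the bolt right back. Then lift the sprung hatch by its knob to 50 degrees and keep it there: finish while still gripping the knob, with the hatch still, because it springs shut if let go. Leave the stay, the tools and the other things on the table where they lie.

Things in the scene. Friction and masses are not known exactly. Their poses are not given: they have to be found in the camera images.
- hatch_frame: White aluminium fly-screen frame, 326 x 260 x 18 mm, fixed flat on the table. Origin on the table under the middle of its hatch; x runs from the wide near rail (bolt) to the far rail (hinges), y left along the hinge line, z up. Outer edges x -176 and +150, y +-130 mm. Hatch x +-119, y +-101 mm, rails flush with the frame top; middle rail, 66 mm wide, at x +30; mesh bays beside it 5 mm lower.
- hatch (a joint): Angle of the hatch in rad: 0 shut in the frame, growing as its near edge rises (0.873 = 50 degrees), stop at 1.75. About 0.4 kg with a closing spring in the hinges: lifting at the knob takes about 3 to 7 N; it slams shut when released. It cannot rise while the bolt's nose lies over its edge.
- hatch_hinge (a point): Point on the hinge axis, midway along it: at (122, 0, 20) mm in the frame's axes. The axis runs along the frame's y.
- pull_grip (a point): Centre of the round head (28 mm diameter, 18 mm tall) of the hatch's aluminium pull knob, 29 mm above the hatch's top; the knob is 40 mm tall on a 13 mm neck. Hatch shut: at (-105, -12, 47) mm in the frame's axes; rising, it circles the hinge axis. Its axes are the hatch's. Fingers closing along the hinge line (frame y) let the knob turn between them as the hatch rises.
- bolt (a joint): Travel of the bolt in m: 0 fully shot (nose over the hatch's keeper), 0.024 drawn right back to its stop; it slides along the frame's -x, towards the wide rail's outer edge, friction about 1.5 N, and stays where it is left. The hatch is free from about 0.019.
- bolt_grip (a point): Centre of the bolt's upright steel knob, 16 mm in diameter, spanning 32 to 57 mm above the table; this point is 46 mm up. Bolt fully shot: at (-148, +62) mm in the frame's axes; it moves with the bolt. A strap 15 mm wide (y), its top 31 mm above the table, stands 5 mm ahead of the knob, a lower one behind it.
- pine_block: Pine packing block 47 x 125 x 36 mm (x, y, z), about 0.12 kg, lying on the hatch's middle rail with its length roughly along the hinge line; origin in the centre of its underside, which lies 18 mm above the table at the start; grasp it across its 47 mm (x) width. The bare table between the frame and the stay, right of the frame, is free to lay it on.
- stay: Flat steel stay with round ends and a row of holes, 20 x 182 x 5 mm, lying loose on the table; origin under its centre, length along its y. Not to be disturbed.
- screw_tin: Small round grey open tin of screws, 66 mm across, 41 mm high; origin under its centre. Not to be disturbed.
- screwdriver: Screwdriver with a red handle, 27 x 194 x 27 mm, length along its y; origin under its centre. Not to be disturbed.
- tape_measure: Yellow tape measure, 67 x 85 x 31 mm; origin under its centre. Not to be disturbed.
- corner_key_a: White nylon L-shaped corner key, 42 x 42 x 9 mm, far right of the frame; origin under its centre. Not to be disturbed.
- corner_key_b: A second such corner key, far right of the frame; origin under its centre. Not to be disturbed.
Mind the look-alikes: they are no part of the job. There is more than one size of the pine_block; the one meant has the size given above.

How it is judged:
On the way:
1. the block lies on the table clear of the frame and the bolt is drawn back, with the hatch still shut (height (world z) of pine_block below 0.03 m and contact force between pine_block and hatch_frame below 0.05 N and contact force between pine_block and the fingers below 0.05 N and linear speed of pine_block below 0.02 m/s and value of joint bolt above 0.021 m and value of joint hatch below 0.06 rad), for 0.2 s.
At the end, for the whole second after the job is handed in: The hatch stands still at 50 degrees within 4.5 either way (0.794 to 0.951 rad), fingers gripping its knob with over 1 N; the bolt is drawn at least 21 of its 24 mm; the block lies at rest on the table, touching neither frame, hatch nor fingers (value of joint hatch between 0.794 and 0.951 rad and velocity of joint hatch between -0.06 and 0.06 rad/s and contact force between hatch and the fingers above 1 N and value of joint bolt above 0.021 m and height (world z) of pine_block below 0.03 m and contact force between pine_block and hatch_frame below 0.05 N and contact force between pine_block and the fingers below 0.05 N and linear speed of pine_block below 0.02 m/s); the arm keeps its last pose, push and grip.
It fails at once if the hatch is raised while the block still rests on it (value of joint hatch above 0.12 rad and contact force between pine_block and hatch_frame above 0.1 N).
It fails at once if the block is dropped or thrown (linear speed of pine_block above 0.9 m/s and contact force between pine_block and the fingers below 0.05 N).
It fails at once if the stay, a tool or another thing on the table is shifted by more than 25 mm (distance of any of stay, screw_tin, screwdriver, tape_measure, corner_key_a, corner_key_b from where it was at the start of the episode above 0.025 m).
It also fails if it takes over 61 s, if anything falls off the work surface, if the arm or the gripper's body presses on something with over 40 N, if the wrist force passes 120 N, or if a joint passes its speed limit or range.

## Working session

There is one attempt and no reset: what is moved stays moved. The work goes in short steps, Python scripts to look and compute and a tool call to move; the robot and the scene stay as the last step left them, time stands still between calls to the robot, and variables do not carry over. Pictures are saved under pics/ and viewed, on a budget of 10 in all, crops included, one or two more only if the job needs it, and the job is handed in when it is done.

Besides the shell and the picture viewer there is one more tool, called after "Call:" in YAML: its name, and indented under it one key for each argument. step_arm: Moves the arm, as the interface text tells. Its arguments: {"type":"object","properties":{"commands":{"type":"array","items":{"type":"array","items":{"type":"number"}}},"gripper":{"type":"number"},"grip_force":{"type":"number"}},"required":["commands"]}

```bash
mkdir -p pics
python3 - <<'E'
from bench import *
import cv2
for n in("top","side"):
    im=camera(n); cv2.imwrite(f"pics/{n}0.png",im[:,:,::-1]); c=get_calibration(n); print(n,c)
s=read_state();print(s)
E
```

```text
top {'fx': 352.84864104008454, 'fy': 352.84864104008454, 'cx': 257.6989114044078, 'cy': 190.30563361449245, 'R': array([[-0.00314883, -0.99996352, -0.00793938],
       [-0.99414329,  0.00398796, -0.10799639],
       [ 0.10802411,  0.00755282, -0.99411958]]), 't': array([-0.05160611,  0.61289112,  1.03005257])}
side {'fx': 359.6433445523869, 'fy': 359.6433445523869, 'cx': 245.77081165878297, 'cy': 196.26423528171279, 'R': array([[ 0.97588097, -0.2176314 , -0.01711479],
       [-0.1426784 , -0.57651479, -0.80453314],
       [ 0.16522475,  0.78757049, -0.59366111]]), 't': array([-0.61970957,  0.10109774,  1.01324877])}
{'time': 0.1, 'joint_positions': array([ 1.09241324,  0.33278359, -0.06471419,  1.46086613,  0.02159838,
        1.3499167 , -0.08847426]), 'joint_vel': array([ 0.00140641, -0.00140601, -0.00011839, -0.00352261,  0.00082492,
       -0.00111277,  0.00047147]), 'joint_torque': array([ 2.14586151e-03, -6.24542999e+01,  2.51082930e-02, -3.90720892e+01,
       -6.13654149e-02,  3.65755521e-02,  3.73222929e-05]), 'ee_pos': array([ 0.27496221, -0.56089666,  0.24084499]), 'eef_rot': array([ 8.48592147e-01, -5.29047219e-01, -5.55995951e-04, -3.15265979e-04]), 'ft_force': array([ 0.18697418, -0.67701253,  0.53548155]), 'torque': array([ 0.0059582 , -0.00064724, -0.00972877]), 'width': 0.08718493258527579}
```

View pics/top0.png

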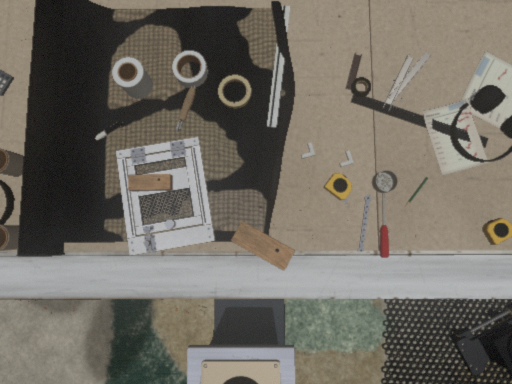

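View pics/side0.png

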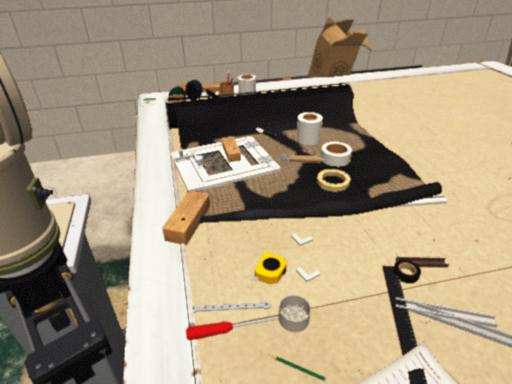

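The top view shows the frame at (117-213, 138-253), the bolt at about (150,238), the knob near (170,225) and the small block at (150,182). A larger look-alike block sits at (263,246). I'll measure these next.

```bash
cat > h.py <<'E'
import numpy as np, cv2
from bench import *
from scipy.spatial.transform import Rotation as Rot
def cast(n,uv,z):
    c=get_calibration(n);R=np.array(c["R"]);t=np.array(c["t"])
    o=-R.T@t; d=R.T@np.array([(uv[0]-c["cx"])/c["fx"],(uv[1]-c["cy"])/c["fy"],1.])
    return o+d*(z-o[2])/d[2]
def proj(n,X):
    c=get_calibration(n);p=np.array(c["R"])@np.array(X)+np.array(c["t"])
    return np.array([p[0]/p[2]*c["fx"]+c["cx"],p[1]/p[2]*c["fy"]+c["cy"]])
def show(tag,n,x0,y0,x1,y1,k):
    im=camera(n)[:,:,::-1]; cv2.imwrite(f"pics/{tag}.png",cv2.resize(im[y0:y1,x0:x1],None,fx=k,fy=k,interpolation=cv2.INTER_CUBIC))
    return im
E
python3 - <<'E'
from h import *
im=show("top1","top",105,125,225,265,4)
hsv=cv2.cvtColor(np.ascontiguousarray(im),cv2.COLOR_BGR2HSV)
m=((hsv[...,1]<40)&(hsv[...,2]>130)).astype(np.uint8)
m[:,:105]=0;m[:,225:]=0;m[254:]=0;m[:125]=0
cs,_=cv2.findContours(m,cv2.RETR_EXTERNAL,2); c=max(cs,key=cv2.contourArea)
r=cv2.minAreaRect(c);b=cv2.boxPoints(r);print(r)
for p in b: print(p,cast("top",p,.018))
w=((hsv[...,0]<20)&(hsv[...,1]>90)&(hsv[...,2]>60)).astype(np.uint8); w[:,:120]=0;w[:,300:]=0
cs,_=cv2.findContours(w[:,:],cv2.RETR_EXTERNAL,2)
for c in cs:
    if cv2.contourArea(c)>150:
        r=cv2.minAreaRect(c);print("wood",r)
        for p in cv2.boxPoints(r): print(p,cast("top",p,.054))
E
```

```text
((164.5, 194.5), (119.0, 117.0), 0.0)
[105. 253.] [0.42649289 0.40621057 0.018     ]
[105. 136.] [0.78658221 0.42196243 0.018     ]
[224. 136.] [0.78462545 0.05058004 0.018     ]
[224. 253.] [0.42555756 0.04800427 0.018     ]
wood ((127.5, 71.5), (15.0, 15.0), 90.0)
[120.  64.] [1.00372215 0.36924738 0.054     ]
[135.  64.] [1.0033974  0.32287822 0.054     ]
[135.  79.] [0.9552459  0.32121665 0.054     ]
[120.  79.] [0.9555521  0.36736277 0.054     ]
```

View pics/top1.png

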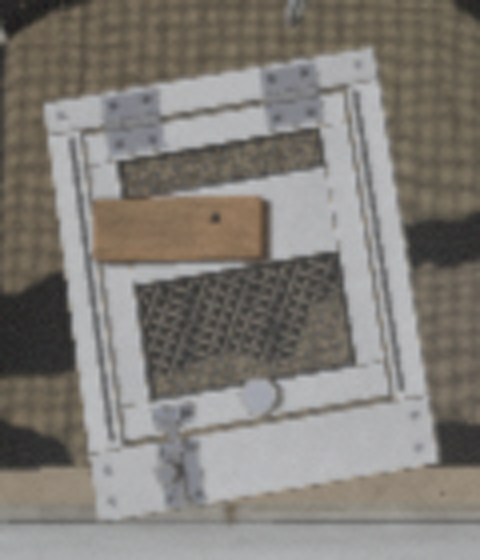

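```bash
cat >> h.py <<'E'
def px(p): return (p[0]+.5)/4-.5+105,(p[1]+.5)/4-.5+125
E
python3 - <<'E'
from h import *
C=np.array([cast("top",px(p),.018)[:2] for p in [(45,103),(374,47),(438,462),(98,521)]])
L=np.array([[150,130],[150,-130],[-176,-130],[-176,130]])/1e3
print(C,[np.linalg.norm(C[i]-C[i-1]) for i in range(4)])
a=L-L.mean(0);b=C-C.mean(0)
th=np.arctan2((a[:,0]*b[:,1]-a[:,1]*b[:,0]).sum(),(a*b).sum());R=np.array([[np.cos(th),-np.sin(th)],[np.sin(th),np.cos(th)]])
o=C.mean(0)-R@L.mean(0);print("th",th,np.degrees(th),"o",o,"res",C-(L@R.T+o))
np.savez("f.npz",o=o,R=R,th=th)
W=lambda x,y:R@[x,y]+o
for n,x,y,z in [("knob",-.105,-.012,.056),("bolt",-.148,.062,.057)]:
    w=W(x,y);q=proj("top",[*w,z]);print(n,w,"crop px",(q-[105,125])*4+1.5,"side px",proj("side",[*w,z]))
B=np.array([cast("top",px(p),.054)[:2] for p in [(93,199),(262,196),(265,257),(95,262)]])
print("block",B,B.mean(0),[np.linalg.norm(B[i]-B[i-1]) for i in range(4)]); d=B[1]+B[2]-B[0]-B[3];print(np.degrees(np.arctan2(d[1],d[0])), "in frame",R.T@(B.mean(0)-o))
# other things on table
for n,p,z in[("stay ends",(367,197),.005),("",(362,250),.005),("big",(241,222),.05),("",(295,250),.05),("",(287,269),.05),("",(232,240),.05),("tape",(325,186),.03),("key",(308,152),.01),("wrist",0,0)][:-1]: print(n,cast("top",p,z))
E
```

```text
[[0.74075318 0.38609431]
 [0.78385633 0.13114091]
 [0.46390803 0.07804769]
 [0.4207431  0.33323567]] [np.float64(0.3243462451895873), np.float64(0.25857130091407393), np.float64(0.3243236103174696), np.float64(0.25881289955287506)]
th 0.16541328185320592 9.477482925596627 o [0.61513772 0.23427023] res [[-0.0009313  -0.00110046]
 [-0.00063974  0.00039724]
 [ 0.00096219  0.00098317]
 [ 0.00060885 -0.00027995]]
knob [0.51354684 0.20514472] crop px [258.1424369  395.62631847] side px [197.63343691 156.53019225]
bolt [0.45894894 0.27105427] crop px [165.40788821 471.40708943] side px [180.06357042 149.06365147]
block [[0.65966021 0.33227868]
 [0.66136379 0.20633496]
 [0.61570962 0.20302842]
 [0.61249378 0.32906267]] [0.63730685 0.26767618] [np.float64(0.04727594150198214), np.float64(0.12595524540219005), np.float64(0.04577374573035497), np.float64(0.1260752703987255)]
-88.88154299925309 in frame [0.02736716 0.02929961]
stay ends [ 0.59366365 -0.39001949  0.005     ]
 [ 0.43255752 -0.36902112  0.005     ]
big [ 0.51742693 -0.00459303  0.05      ]
 [ 0.43578727 -0.161865    0.05      ]
 [ 0.38157274 -0.13795546  0.05      ]
 [0.46513247 0.02160576 0.05      ]
tape [ 0.62529386 -0.25711595  0.03      ]
key [ 0.73445809 -0.21051372  0.01      ]
```

Call:
step_arm:
  commands:
    - [-0.0244,-0.0287,0,0,0,0]
    - [-0.0244,-0.0287,0,0,0,0]
    - [-0.0244,-0.0287,0,0,0,0]
    - [-0.0244,-0.0287,0,0,0,0]
    - [-0.0244,-0.0287,0,0,0,0]
    - [-0.0244,-0.0287,0,0,0,0]
    - [-0.0244,-0.0287,0,0,0,0]
    - [-0.0244,-0.0287,0,0,0,0]
    - [-0.0244,-0.0287,0,0,0,0]
    - [-0.0244,-0.0287,0,0,0,0]
    - [-0.0244,-0.0287,0,0,0,0]
    - [-0.0244,-0.0287,0,0,0,0]
  gripper: 1

```text
time: 1.35
ee_pos: [0.4557, -0.1452, 0.2415]
eef_rot: [0.849, -0.529, 0.0, 0.0]
ft_force: [0.7, -0.9, -0.1]
width: 0.0871
```

Call:
step_arm:
  commands:
    - [-0.0244,-0.0287,0,0,0,0]
    - [-0.0244,-0.0287,0,0,0,0]
    - [-0.0244,-0.0287,0,0,0,0]
    - [-0.0244,-0.0287,0,0,0,0]
    - [-0.0244,-0.0287,0,0,0,0]
    - [-0.0244,-0.0287,0,0,0,0]
    - [-0.0244,-0.0287,0,0,0,0]
    - [-0.0244,-0.0287,0,0,0,0]
    - [-0.0244,-0.0287,0,0,0,0]
    - [-0.0244,-0.0287,0,0,0,0]
    - [-0.0244,-0.0287,0,0,0,0]
    - [-0.0244,-0.0287,0,0,0,0]

```text
time: 2.55
ee_pos: [0.6363, 0.2689, 0.241]
eef_rot: [0.848, -0.529, -0.0, 0.0]
ft_force: [0.3, -0.8, 0.5]
width: 0.0869
```

Call:
step_arm:
  commands:
    - [0,0,0,0,0,-0.142]
    - [0,0,0,0,0,-0.142]
    - [0,0,0,0,0,-0.142]
    - [0,0,0,0,0,-0.142]
    - [0,0,0,0,0,-0.142]
    - [0,0,0,0,0,-0.142]
    - [0,0,0,0,0,-0.142]
    - [0,0,0,0,0,-0.142]
    - [0,0,0,0,0,0]

```text
time: 3.45
ee_pos: [0.6358, 0.2676, 0.241]
eef_rot: [1.0, 0.012, -0.0, 0.0]
ft_force: [0.6, -0.1, -0.1]
width: 0.0869
```

```bash
cat >> h.py <<'E'
F=np.load("f.npz") if __import__("os").path.exists("f.npz") else None
def go(pos,head):
    s=read_state();q=Rot.from_quat(s["eef_rot"])
    h=np.radians(head);X=np.array([np.cos(h),np.sin(h),0]);Z=np.array([0,0,-1.]);T=Rot.from_matrix(np.column_stack([X,np.cross(Z,X),Z]))
    print("t",s["time"],"pos",s["ee_pos"].round(4),"w",round(s["width"],4),"f",s["ft_force"].round(2),"j",s["joint_positions"].round(2))
    print(" shift tool",q.inv().apply(np.array(pos)-s["ee_pos"]).round(4),"turn",(q.inv()*T).as_rotvec().round(4),"| heading",np.degrees(np.arctan2(*q.as_matrix()[[1,0],0])).round(2))
E
python3 -c "
from h import *
go([.637,.2675,.040],1.1)"
```

```text
t 3.45 pos [0.6358 0.2676 0.241 ] w 0.0869 f [ 0.59 -0.1  -0.09] j [ 0.06  0.61 -0.84  1.23  0.44  1.49 -0.7 ]
 shift tool [1.30e-03 1.00e-04 2.01e-01] turn [0.0001 0.0008 0.0039] | heading 1.32
```

Call:
step_arm:
  commands:
    - [0.0013,0,0.03,0,0,0]
    - [0,0,0.03,0,0,0]
    - [0,0,0.03,0,0,0]
    - [0,0,0.03,0,0,0]
    - [0,0,0.03,0,0,0]
    - [0,0,0.02,0,0,0]
    - [0,0,0.015,0,0,0]
    - [0,0,0.01,0,0,0]
    - [0,0,0.004,0,0,0]
    - [0,0,0,0,0,0]

```text
time: 4.45
ee_pos: [0.6373, 0.2679, 0.0427]
eef_rot: [1.0, 0.01, 0.0, -0.0]
ft_force: [0.7, 0.2, 1.0]
width: 0.0871
```

Call:
step_arm:
  commands:
    - [0,0,0,0,0,0]
    - [0,0,0,0,0,0]
    - [0,0,0,0,0,0]
    - [0,0,0,0,0,0]
    - [0,0,0,0,0,0]
    - [0,0,0,0,0,0]
    - [0,0,0,0,0,0]
    - [0,0,0,0,0,0]
  gripper: 0
  grip_force: 20

```text
time: 5.25
ee_pos: [0.6373, 0.2678, 0.0426]
eef_rot: [1.0, 0.01, 0.0, 0.0]
ft_force: [0.8, -0.0, 1.0]
width: 0.0467
```

Call:
step_arm:
  commands:
    - [0,0,-0.01,0,0,0]
    - [0,0,-0.02,0,0,0]
    - [0,0,-0.03,0,0,0]
    - [0,0,-0.03,0,0,0]
    - [0,0,-0.02,0,0,0]
    - [0,0,0,0,0,0]

```text
time: 5.85
ee_pos: [0.6385, 0.2692, 0.1578]
eef_rot: [1.0, 0.011, 0.003, -0.001]
ft_force: [0.3, 0.7, -0.8]
width: 0.0468
```

```bash
python3 -c "
from h import *
go([.63,-.13,.032],1.1)
show('top2','top',100,110,380,270,2.5)"
```

```text
t 5.85 pos [0.6385 0.2692 0.1578] w 0.0468 f [ 0.3   0.67 -0.77] j [ 0.07  0.66 -0.82  1.33  0.48  1.34 -0.73]
 shift tool [-0.0176  0.3992  0.1247] turn [-0.0027 -0.0059  0.0019] | heading 1.21
```

View pics/top2.png

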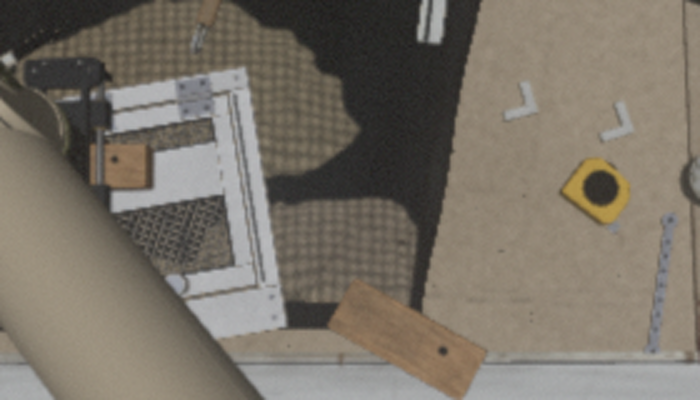

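The block is held at width 46.8 mm and has been lifted clear. Bare table shows right of the mat. Carrying it over now.

Call:
step_arm:
  commands:
    - [0,0.015,0,0,0,0]
    - [-0.001,0.03,0,0,0,0]
    - [-0.002,0.04,0,0,0,0]
    - [-0.002,0.04,0,0,0,0]
    - [-0.002,0.04,0,0,0,0]
    - [-0.002,0.04,0,0,0,0]
    - [-0.002,0.04,0,0,0,0]
    - [-0.002,0.04,0,0,0,0]
    - [-0.002,0.04,0,0,0,0]
    - [-0.002,0.04,0,0,0,0]
    - [-0.001,0.024,0,0,0,0]
    - [0,0.01,0,0,0,0]

```text
time: 7.1
ee_pos: [0.626, -0.1364, 0.1511]
eef_rot: [1.0, 0.008, -0.001, 0.001]
ft_force: [-0.2, -0.4, -1.3]
width: 0.0469
```

Call:
step_arm:
  commands:
    - [0,0,0,0,0,0]
    - [0,0,0.025,0,0,0]
    - [0,0,0.03,0,0,0]
    - [0,0,0.03,0,0,0]
    - [0,0,0.02,0,0,0]
    - [0,0,0.01,0,0,0]
    - [0,0,0.006,0,0,0]
    - [0,0,0,0,0,0]
    - [0,0,0,0,0,0]

```text
time: 8.0
ee_pos: [0.6282, -0.1311, 0.0326]
eef_rot: [1.0, 0.011, 0.001, 0.0]
ft_force: [0.6, -0.3, -0.6]
width: 0.0469
```

```bash
python3 -c "
from h import *
go([.63,-.13,.0255],1.1)"
```

```text
t 8.0 pos [ 0.6282 -0.1311  0.0326] w 0.0469 f [ 0.63 -0.26 -0.63] j [ 0.67  0.67 -0.73  1.59  0.49  1.07 -0.17]
 shift tool [ 0.0018 -0.001   0.0071] turn [ 0.0002 -0.0015  0.0022] | heading 1.23
```

Call:
step_arm:
  commands:
    - [0,0,0.003,0,0,0]
    - [0,0,0.003,0,0,0]
    - [0,0,0.002,0,0,0]
    - [0,0,0,0,0,0]
    - [0,0,0,0,0,0]

```text
time: 8.5
ee_pos: [0.6278, -0.1316, 0.0248]
eef_rot: [1.0, 0.01, 0.0, 0.0]
ft_force: [-4.2, -0.2, 10.5]
width: 0.0467
```

Call:
step_arm:
  commands:
    - [0,0,0,0,0,0]
    - [0,0,0,0,0,0]
    - [0,0,0,0,0,0]
    - [0,0,0,0,0,0]
    - [0,0,0,0,0,0]
    - [0,0,0,0,0,0]
  gripper: 1

```text
time: 9.1
ee_pos: [0.6275, -0.1314, 0.0235]
eef_rot: [1.0, 0.01, -0.0, -0.0]
ft_force: [-0.6, 0.1, -0.5]
width: 0.0839
```

Call:
step_arm:
  commands:
    - [0,0,-0.01,0,0,0]
    - [0,0,-0.02,0,0,0]
    - [0,0,-0.03,0,0,0]
    - [0,0,-0.03,0,0,0]
    - [0,0,-0.03,0,0,0]
    - [0,0,-0.02,0,0,0]
    - [0,0,0,0,0,0]
    - [0,0,0,0,0,0]

```text
time: 9.9
ee_pos: [0.6276, -0.1315, 0.164]
eef_rot: [1.0, 0.011, 0.0, 0.0]
ft_force: [-0.1, -0.2, -0.5]
width: 0.0869
```

```bash
python3 -c "
from h import *
go([.459,.271,.12],9.5)
show('side2','side',150,110,350,260,4)"
```

```text
t 9.9 pos [ 0.6276 -0.1315  0.164 ] w 0.0869 f [-0.07 -0.17 -0.55] j [ 0.71  0.54 -0.79  1.48  0.39  1.28 -0.1 ]
 shift tool [-0.1601 -0.4059  0.0437] turn [ 0.0005 -0.0007 -0.1448] | heading 1.2
```

View pics/side2.png

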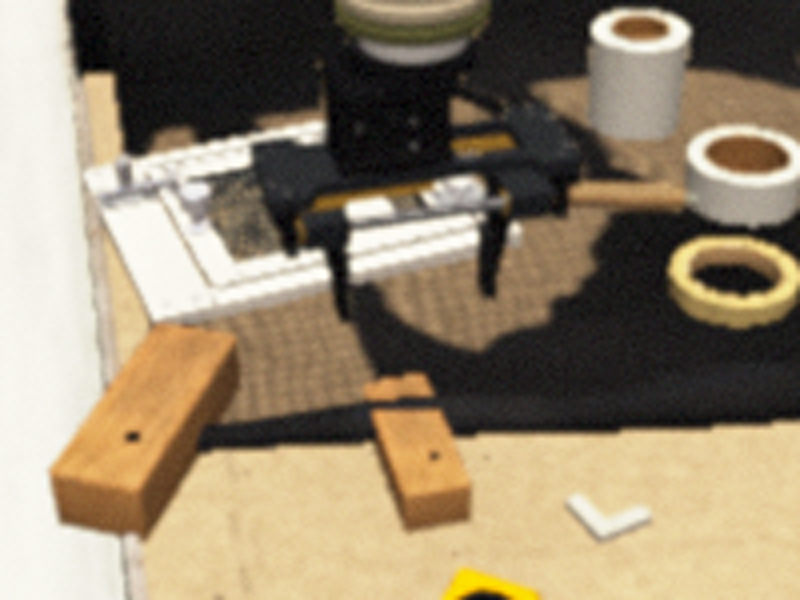

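The block lies at about (427,450) in the crop, on the table and clear of the frame. The bolt knob's top is at side px (181,150); I predicted (180,149), so they agree.

Call:
step_arm:
  commands:
    - [-0.0133,-0.0338,0,0,0,0]
    - [-0.0133,-0.0338,0,0,0,0]
    - [-0.0133,-0.0338,0,0,0,0]
    - [-0.0133,-0.0338,0,0,0,0]
    - [-0.0133,-0.0338,0,0,0,0]
    - [-0.0133,-0.0338,0,0,0,0]
    - [-0.0133,-0.0338,0,0,0,0]
    - [-0.0133,-0.0338,0,0,0,0]
    - [-0.0133,-0.0338,0,0,0,0]
    - [-0.0133,-0.0338,0,0,0,0]
    - [-0.0133,-0.0338,0,0,0,0]
    - [-0.0133,-0.0338,0,0,0,0]
  gripper: 0.55

```text
time: 11.15
ee_pos: [0.4583, 0.2715, 0.1626]
eef_rot: [1.0, 0.01, -0.001, 0.0]
ft_force: [0.9, 0.3, 0.4]
width: 0.0477
```

Call:
step_arm:
  commands:
    - [0,0,0,0,0,-0.073]
    - [0,0,0.02,0,0,-0.072]
    - [0,0,0.02,0,0,0]
    - [0,0,0,0,0,0]
    - [0,0,0,0,0,0]

```text
time: 11.65
ee_pos: [0.459, 0.2706, 0.1233]
eef_rot: [0.997, 0.083, -0.001, 0.0]
ft_force: [-0.3, 0.2, -0.1]
width: 0.0478
```

```bash
python3 -c "
from h import *
go([.459,.271,.054],9.5)"
```

```text
t 11.65 pos [0.459  0.2706 0.1233] w 0.0478 f [-0.29  0.23 -0.14] j [ 0.23  0.41 -1.    1.8   0.37  1.14 -0.73]
 shift tool [ 0.0002 -0.0004  0.0693] turn [0.     0.0015 0.0001] | heading 9.51
```

Call:
step_arm:
  commands:
    - [0,0,0.02,0,0,0]
    - [0,0,0.02,0,0,0]
    - [0,0,0.015,0,0,0]
    - [0,0,0.01,0,0,0]
    - [0,0,0.004,0,0,0]
    - [0,0,0,0,0,0]

```text
time: 12.25
ee_pos: [0.4595, 0.2708, 0.0546]
eef_rot: [0.997, 0.083, -0.0, -0.0]
ft_force: [-0.6, 0.6, -0.2]
width: 0.0478
```

Call:
step_arm:
  commands:
    - [0,0,0,0,0,0]
    - [0,0,0,0,0,0]
    - [0,0,0,0,0,0]
    - [0,0,0,0,0,0]
    - [0,0,0,0,0,0]
    - [0,0,0,0,0,0]
    - [0,0,0,0,0,0]
    - [0,0,0,0,0,0]
  gripper: 0
  grip_force: 15

```text
time: 13.05
ee_pos: [0.4595, 0.2707, 0.0547]
eef_rot: [0.997, 0.083, 0.0, 0.0]
ft_force: [-0.8, -0.2, 2.7]
width: 0.0155
```

Call:
step_arm:
  commands:
    - [-0.003,0,0,0,0,0]
    - [-0.004,0,0,0,0,0]
    - [-0.004,0,0,0,0,0]
    - [-0.004,0,0,0,0,0]
    - [-0.004,0,0,0,0,0]
    - [0,0,0,0,0,0]

```text
time: 13.65
ee_pos: [0.44, 0.2674, 0.0546]
eef_rot: [0.997, 0.083, -0.0, 0.0]
ft_force: [-1.8, -0.8, 5.5]
width: 0.0152
```

Call:
step_arm:
  commands:
    - [-0.002,0,0,0,0,0]
    - [-0.002,0,0,0,0,0]
    - [-0.002,0,0,0,0,0]
    - [0,0,0,0,0,0]
    - [0,0,0,0,0,0]

```text
time: 14.15
ee_pos: [0.4363, 0.2667, 0.0547]
eef_rot: [0.997, 0.083, 0.001, -0.001]
ft_force: [8.0, 1.6, -4.5]
width: 0.015
```

The bolt moved 23.5 mm and then met its stop at 8 N. Releasing and moving on to the hatch knob.

Call:
step_arm:
  commands:
    - [0.002,0,0,0,0,0]
    - [0,0,0,0,0,0]
    - [0,0,0,0,0,0]
    - [0,0,0,0,0,0]
    - [0,0,0,0,0,0]
  gripper: 0.55

```text
time: 14.65
ee_pos: [0.4365, 0.2669, 0.0544]
eef_rot: [0.997, 0.083, -0.0, 0.0]
ft_force: [0.3, -0.1, -0.2]
width: 0.0444
```

Call:
step_arm:
  commands:
    - [0,0,-0.015,0,0,0]
    - [0,0,-0.025,0,0,0]
    - [0,0,-0.03,0,0,0]
    - [0,0,-0.02,0,0,-0.131]
    - [0,0,0,0,0,-0.131]
    - [0,0,0,0,0,-0.131]
    - [0,0,0,0,0,-0.131]
    - [0,0,0,0,0,-0.131]
    - [0,0,0,0,0,-0.131]

```text
time: 15.55
ee_pos: [0.4368, 0.267, 0.1456]
eef_rot: [0.888, 0.461, 0.0, 0.0]
ft_force: [0.0, 0.4, 0.6]
width: 0.0481
```

Call:
step_arm:
  commands:
    - [0,0,0,0,0,-0.131]
    - [0,0,0,0,0,-0.131]
    - [0,0,0,0,0,-0.131]
    - [0,0,0,0,0,-0.131]
    - [0,0,0,0,0,-0.131]
    - [0,0,0,0,0,-0.131]
    - [0,0,0,0,0,0]
    - [0,0,0,0,0,0]
  gripper: 0.7

```text
time: 16.35
ee_pos: [0.4368, 0.267, 0.1451]
eef_rot: [0.647, 0.762, 0.0, 0.0]
ft_force: [0.4, -0.9, -0.3]
width: 0.0607
```

```bash
python3 -c "
from h import *
go([.5135,.2051,.047],99.5)
show('top3','top',100,110,380,270,2.5)
show('side3','side',150,110,350,260,4)"
```

```text
t 16.35 pos [0.4368 0.267  0.1451] w 0.0607 f [ 0.35 -0.92 -0.27] j [ 0.47  0.52 -1.36  1.83  0.54  1.24  0.69]
 shift tool [-0.0735  0.0656  0.0981] turn [ 0.0002 -0.0002 -0.0025] | heading 99.36
```

View pics/side3.png

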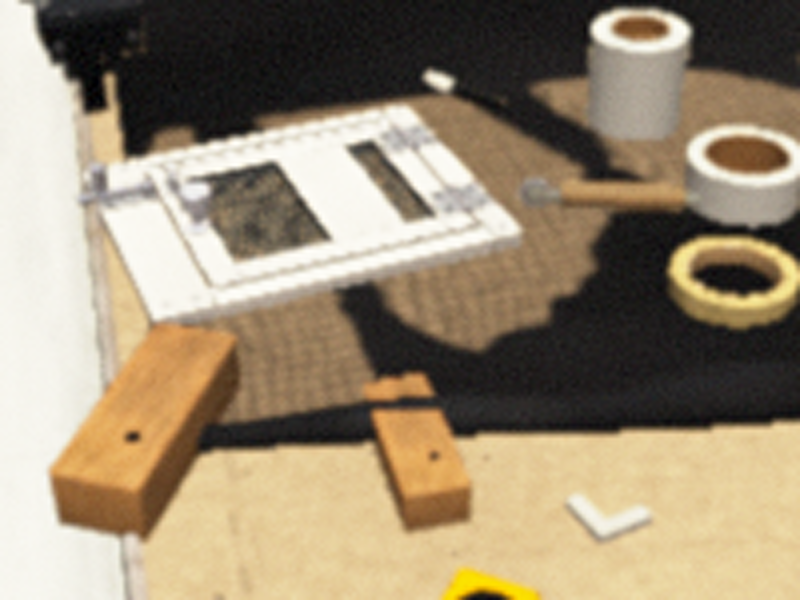

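The side view shows the bolt knob drawn back, at crop (97,178), and the hatch knob at (197,188). The frame and block haven't moved.

Call:
step_arm:
  commands:
    - [-0.0185,0.0165,0,0,0,0]
    - [-0.0185,0.0165,0,0,0,0]
    - [-0.0185,0.0163,0,0,0,0]
    - [-0.018,0.0163,0,0,0,0]
    - [0,0,0.01,0,0,0]
    - [0,0,0.01,0,0,0]
    - [0,0,0,0,0,0]

```text
time: 17.15
ee_pos: [0.5122, 0.2056, 0.1231]
eef_rot: [0.645, 0.764, -0.001, -0.0]
ft_force: [-0.4, 0.2, -0.0]
width: 0.0608
```

```bash
python3 -c "
from h import *
go([.5135,.2051,.047],99.5)"
```

```text
t 17.15 pos [0.5122 0.2056 0.1231] w 0.0608 f [-0.36  0.21 -0.05] j [ 0.51  0.62 -1.26  1.75  0.62  1.25  0.83]
 shift tool [-0.0007  0.0013  0.0761] turn [-0.0021  0.0005  0.0019] | heading 99.61
```

Call:
step_arm:
  commands:
    - [0,0.001,0.02,0,0,0]
    - [0,0,0.02,0,0,0]
    - [0,0,0.018,0,0,0]
    - [0,0,0.012,0,0,0]
    - [0,0,0.006,0,0,0]
    - [0,0,0,0,0,0]

```text
time: 17.75
ee_pos: [0.5143, 0.2056, 0.0479]
eef_rot: [0.645, 0.764, -0.0, -0.0]
ft_force: [0.1, -0.3, -0.1]
width: 0.0609
```

Call:
step_arm:
  commands:
    - [0,0,0,0,0,0]
    - [0,0,0,0,0,0]
    - [0,0,0,0,0,0]
    - [0,0,0,0,0,0]
    - [0,0,0,0,0,0]
    - [0,0,0,0,0,0]
    - [0,0,0,0,0,0]
  gripper: 0
  grip_force: 35

```text
time: 18.45
ee_pos: [0.5146, 0.2069, 0.0489]
eef_rot: [0.645, 0.764, 0.001, -0.0]
ft_force: [0.5, 4.9, -1.1]
width: 0.0266
```

```bash
python3 -c "
from h import *
go([.5135,.2051,.047],99.5)
a=np.radians(np.arange(0,51,2.5)); P=np.c_[-.227*np.cos(a)+.027*np.sin(a),.227*np.sin(a)+.027*np.cos(a)]
D=np.diff(P,axis=0)*1e3
print([(round(x,1),round(-z,1)) for x,z in D], P[-1]-P[0])"
```

```text
t 18.45 pos [0.5146 0.2069 0.0489] w 0.0266 f [ 0.46  4.89 -1.07] j [ 0.45  0.7  -1.17  1.8   0.71  1.14  0.77]
 shift tool [-0.0015 -0.0014  0.0019] turn [ 0.001  -0.002   0.0023] | heading 99.63
[(np.float64(1.4), np.float64(-9.9)), (np.float64(1.8), np.float64(-9.8)), (np.float64(2.2), np.float64(-9.7)), (np.float64(2.7), np.float64(-9.6)), (np.float64(3.1), np.float64(-9.5)), (np.float64(3.5), np.float64(-9.3)), (np.float64(3.9), np.float64(-9.2)), (np.float64(4.3), np.float64(-9.0)), (np.float64(4.7), np.float64(-8.8)), (np.float64(5.1), np.float64(-8.6)), (np.float64(5.4), np.float64(-8.4)), (np.float64(5.8), np.float64(-8.1)), (np.float64(6.1), np.float64(-7.9)), (np.float64(6.5), np.float64(-7.6)), (np.float64(6.8), np.float64(-7.3)), (np.float64(7.1), np.float64(-7.0)), (np.float64(7.4), np.float64(-6.7)), (np.float64(7.7), np.float64(-6.3)), (np.float64(8.0), np.float64(-6.0)), (np.float64(8.2), np.float64(-5.6))] [0.10177041 0.16424735]
```

Call:
step_arm:
  commands:
    - [0.001,0.0007,-0.005,0,0,0]
    - [0,0.0007,-0.005,0,0,0]
    - [0,0.0009,-0.0049,0,0,0]
    - [0,0.0009,-0.0049,0,0,0]
    - [0,0.0022,-0.0097,0,0,0]
    - [0,0,0,0,0,0]
    - [0,0,0,0,0,0]

```text
time: 19.15
ee_pos: [0.5196, 0.2077, 0.078]
eef_rot: [0.645, 0.764, 0.0, -0.0]
ft_force: [0.6, 5.3, -5.1]
width: 0.0266
```

Call:
step_arm:
  commands:
    - [0,0.0027,-0.0096,0,0,0]
    - [0,0.0031,-0.0095,0,0,0]
    - [0,0.0035,-0.0093,0,0,0]
    - [0,0.0039,-0.0092,0,0,0]
    - [0,0.0043,-0.009,0,0,0]
    - [0,0.0047,-0.0088,0,0,0]
    - [0,0.0051,-0.0086,0,0,0]
    - [0,0,0,0,0,0]
    - [0,0,0,0,0,0]

```text
time: 20.05
ee_pos: [0.5456, 0.2121, 0.1413]
eef_rot: [0.645, 0.764, -0.001, -0.001]
ft_force: [-4.0, 5.7, -3.4]
width: 0.0261
```

```bash
cat >> h.py <<'E'
def st():
    s=read_state();p=s["ee_pos"];f=F["R"].T@(p[:2]-F["o"]);dx,dz=f[0]-.122,p[2]-.02
    a=np.degrees(np.arctan2(dz,-dx)-np.arctan2(.027,.227))
    print("t",s["time"],"frame",f.round(4),"z",p[2].round(4),"ang",a.round(2),"r",np.hypot(dx,dz).round(4),"(.2286)","w",round(s["width"],4),"f",s["ft_force"].round(1),"j",s["joint_positions"].round(2))
E
python3 -c "
from h import *
st();show('side4','side',150,90,350,240,4)"
```

```text
t 20.05 frame [-0.0722 -0.0104] z 0.1413 ang 25.2 r 0.229 (.2286) w 0.0261 f [-4.   5.7 -3.4] j [ 0.46  0.65 -1.23  1.65  0.63  1.31  0.85]
```

View pics/side4.png

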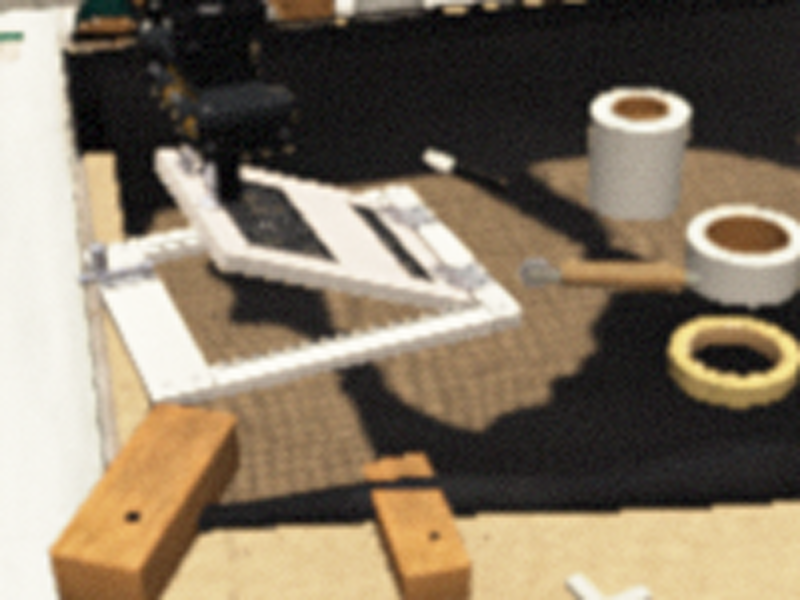

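The hatch is rising, with the knob gripped at about 25°. The block and frame haven't moved. Continuing along the arc.

Call:
step_arm:
  commands:
    - [0,0.0054,-0.0084,0,0,0]
    - [0,0.0058,-0.0081,0,0,0]
    - [0,0.0061,-0.0079,0,0,0]
    - [0,0.0065,-0.0076,0,0,0]
    - [0,0.0068,-0.0073,0,0,0]
    - [0,0.0071,-0.007,0,0,0]
    - [0,0.0074,-0.0067,0,0,0]
    - [0,0.0077,-0.0063,0,0,0]
    - [0,0.004,-0.003,0,0,0]
    - [0,0.004,-0.003,0,0,0]
    - [0,0,0,0,0,0]
    - [0,0,0,0,0,0]

```text
time: 21.3
ee_pos: [0.6052, 0.2222, 0.2067]
eef_rot: [0.645, 0.764, -0.001, -0.001]
ft_force: [-6.4, 1.3, 1.7]
width: 0.0262
```

```bash
python3 -c "
from h import *
st()"
```

```text
t 21.3 frame [-0.0118 -0.0102] z 0.2067 ang 47.59 r 0.2297 (.2286) w 0.0262 f [-6.4  1.3  1.7] j [ 0.36  0.69 -1.2   1.4   0.64  1.47  0.92]
```

Call:
step_arm:
  commands:
    - [0,0.004,-0.003,0,0,0]
    - [0,0.0035,-0.003,0,0,0]
    - [0,0,0,0,0,0]
    - [0,0,0,0,0,0]
    - [0,0,0,0,0,0]
    - [0,0,0,0,0,0]
    - [0,0,0,0,0,0]
    - [0,0,0,0,0,0]

```text
time: 22.1
ee_pos: [0.6128, 0.2235, 0.2122]
eef_rot: [0.645, 0.764, -0.001, -0.001]
ft_force: [-3.7, 2.9, -2.4]
width: 0.0263
```

```bash
python3 -c "
from h import *
st();show('side5','side',150,90,350,240,4)
# predicted hatch near corners at 45,50,55 deg in the crop
for a in (45,50,55):
    c,s=np.cos(np.radians(a)),np.sin(np.radians(a))
    for y in(.101,-.101):
        x,z=.122-.241*c-.002*s*-1,.02+.241*s-.002*c
        w=F['R']@[x,y]+F['o'];print(a,y,((proj('side',[*w,z])-[150,90])*4+1.5).round(1))
st()"
```

```text
t 22.1 frame [-0.0041 -0.0102] z 0.2122 ang 49.95 r 0.2299 (.2286) w 0.0263 f [-3.7  2.9 -2.4] j [ 0.34  0.7  -1.2   1.38  0.65  1.49  0.92]
45 0.101 [206.   60.6]
45 -0.101 [280.7 154.4]
50 0.101 [221.8  41.9]
50 -0.101 [299.  133.4]
55 0.101 [239.2  24.4]
55 -0.101 [319.  113.8]
t 22.15 frame [-0.0041 -0.0102] z 0.2122 ang 49.95 r 0.2299 (.2286) w 0.0266 f [-4.   4.2 -2.3] j [ 0.34  0.7  -1.2   1.38  0.65  1.49  0.92]
```

View pics/side5.png

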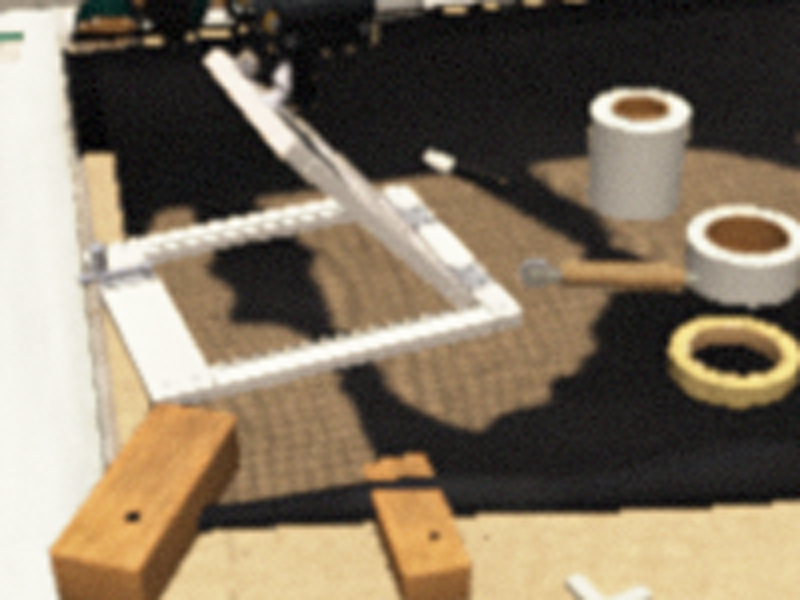

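```bash
python3 -c "
from h import *
im=np.ascontiguousarray(camera('side')[80:140,190:260,::-1]);im=cv2.resize(im,None,fx=10,fy=10,interpolation=cv2.INTER_CUBIC)
def P(a,x,y,zz):
    c,s=np.cos(np.radians(a)),np.sin(np.radians(a));dx,dz=x-.122,zz-.02
    X,Z=.122+dx*c+dz*s,.02-dx*s+dz*c;w=F['R']@[X,y]+F['o'];q=(proj('side',[*w,Z])-[190,80])*10+4.5;return tuple(int(v) for v in q)
for a,col in((46,(0,0,255)),(50,(0,255,0))):
    for x,y,z in((-.119,.101,.018),(-.119,-.101,.018),(-.105,-.012,.047)): cv2.circle(im,P(a,x,y,z),4,col,-1)
cv2.imwrite('pics/z.png',im);st()"
```

```text
t 22.2 frame [-0.0041 -0.0102] z 0.2122 ang 49.96 r 0.2299 (.2286) w 0.0263 f [-3.5  3.4 -2.7] j [ 0.34  0.7  -1.2   1.38  0.65  1.49  0.92]
```

View pics/z.png

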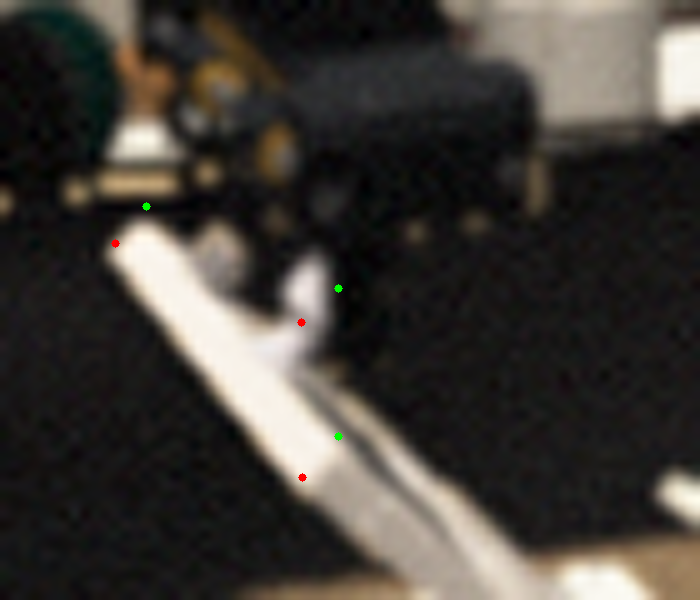

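The hatch's top near corners, at (155,218) and (340,445), fall beside the green 50° predictions, which puts it at about 49°. The knob is between the fingers and the pose is steady. Handing in.

```bash
python3 -c "
from h import *
print(close_job());st()"
```

```text
the job is handed in; nothing more can be done
None
the job is handed in; nothing more can be done
```

I did the whole job and handed it in at about 22 s of the 61 s allowed. No verdict is reported, so the result rests on my own last checks.

- **Block:** it lies on the bare table at about (0.63, -0.13) m, clear of the frame. It was still there in the last wide side view.
- **Bolt:** it moved about 23.5 mm before it met its stop, where the pull rose to 8 N. The side view shows it still drawn back.
- **Hatch:** it is held still by its knob at 50.0° according to the arm's position. The side picture suggests about 49°, and the two agree well within the 4.5° allowed. The fingers are 26 mm apart on the knob with the grip set to 35 N.
- **Other things:** I touched nothing else. The last side view doesn't cover the stay, tin and screwdriver, so I did not re-check those at the end.

The main loose fit was when I gripped the knob: I was about 1 to 2 mm off centre, which gave a sideways force of about 3 to 5 N that never fully went away. The knob did not slip.

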